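Hang the headset on the rail of the repair bench

ROBOT

A 6-joint arm with a two-finger parallel gripper is mounted at the origin on the work surface. World frame = base frame: x ahead of the robot, y to its left, z up, the work surface at z = 0. Lengths are in m, angles in rad, forces in N, time in s.
With the tool pointing down it reaches from about 0.35 to 0.85 m from the base axis. Payload 8.1 kg.
Tool frame: the origin (TCP) lies between the finger pads, 19 mm behind the fingertips; this is the grasp point; z points along the fingers, y is the line along which they close (so a half turn about z gives the same grasp; the last joint's range is limited). The gripper opens to 85 mm and grips with 20 to 120 N. Pads are 22 mm wide; open, the fingers measure 114 mm over their backs; the gripper's body (76 mm by 85 mm) begins 54 mm behind the grasp point. The pads swing forward as they close: fully open they stand 13 mm farther back than shut.
Start: joints at [-1.335, 0.13, 1.488, -0, 1.523, -0.085], TCP at [0.189, -0.569, 0.25] pointing down, gripper open.
Joint ranges: [-2.96, 2.96], [-0.89, 2.26], [0.02, 2.5], [-1.34, 4.48], [0, 2.73], [-2.66, 2.66]. Speed limits (rad/s): [2.39, 2.39, 2.79, 3.14, 3.14, 3.14].

INTERFACE

Orientations are given as a unit quaternion [x, y, z, w].
In Python, from workcell import ctrl gives the robot as it stands.
- The arm moves only by the tool apply_moves, never from a script. Its argument "targets" is text: rows parted by semicolons, each of 6 numbers parted by spaces: the shift along the tool's x, y, z each as a share of 1 m, from -1 to 1, then the turn, a rotation vector about the tool's x, y, z each as a share of pi rad, from -1 to 1. A call has 1 to 5 rows; each row shifts and turns the commanded pose from where the row before left it, along the tool's axes as they then stand; what a row does not reach is not made up. A row lasts 1/12 s, in which the tool goes at most 41.7 mm and 7.16 degrees, less where a joint would pass 70% of its speed; a pose out of reach is approached as far as the arm can. A call with a number of a shift or a turn outside -1 to 1 is refused whole. A call with a gripper value outside its range is refused whole. "jaw" is the closure, from 0 (fully open) to 1 (shut), set as the call begins (left out, the last holds). The fingers move at their own pace and stop on an object; "squeeze" is the grip in N (left out, the last holds). Time passes only in rows, so rows that do not move let the fingers close. It gives the time, the measured TCP pose, the force, the opening and the grip force at its end, in the units of the state.
- ctrl.observe(): the state, without advancing time (a new reading comes with each control period).
- ctrl.read_camera(name): name is "scene" or "top" or "wrist"; returns a dict with "frame" (384x512x3 uint8, red, green, blue), "z_map" (384x512 float32, m along the optical axis (not along the pixel's ray), 0 where there is no reading), "fx", "fy", "cx", "cy" (pixels), "position" and "orientation" of the camera in the world; the wrist camera has in their place "mount" (4x4, takes a point from camera to tool coordinates, whose origin is the TCP and whose axes are the flange's). Camera axes: x right, y up, looking along -z (the intrinsics and any distortion apply to the point x, -y, -z); pixel columns grow to the right and rows downward; lengths in m; the calibration is good to about 2 mm. A picture is of the moment at which its call begins: read the wrist's pose just before it.
- ctrl.sign_off(): hands the job in; it is judged then, once.
The state is a dict: "t": time; "joint_positions": joint angles; "joint_velocities": joint speeds; "joint_torque": joint torques, N m; "ee_pos": TCP position; "tcp_rot": TCP orientation; "ft_force": force on the tool from outside, world axes, zero at the start; "ft_torque": the same for the moment, N m; "grip_width": finger opening in m; "grip_force": force on a finger pad.
Only numpy, scipy, OpenCV 4.12 (cv2) and the standard library are available. Lean on these libraries where they do the work, as an engineer would, in place of code of your own. Each camera call takes 0.05 s, during which the arm holds its last target. There are 200 camera calls.

TASK

The parts case stands in front of the headset rail, where the headset has to hang: first slide it sideways along the bench into the white taped outline, so that all of it stands inside the lines. Then hang the headset over the rail under the small shelf, one ear cup in front of the rail and one behind, lowering it on rather than dropping it, and leave it hanging level and free of everything else. Do not strike the rack, and leave the bottle, the solder spool and the phone where they are.

Things in the scene. Friction and masses are not known exactly. Their poses are not given: they have to be found in the camera images.
- rack: Fixed steel rack. Origin on the bench below the middle of its rail; x to its back (away from the robot), y along the rail. Posts 16 mm thick at x = 0 and 85, y = +-130 mm; feet 8 mm high, 34 wide, x -15 to 100 mm. White shelf board x -30 to 100, y +-150 mm, underside 425 mm up: it overhangs the rail, so a tool pointing straight down does not fit; one leaning back about 30 deg towards -x does.
- rail_mid (a point): Middle of the rail's centre line. The rail is a steel bar of 16 mm diameter along the rack's y, 157 mm above the bench (top at 165 mm), 244 mm clear between the posts. Axes as the rack's.
- headset: Black headset, 220 g, standing upright on two square ear cups. Origin midway between the cups at their undersides; x cup to cup, y across the band, z up; symmetrical. 142 (x) by 52 (y) by 144 mm high. Cups 58 high, from 45 to 71 mm either side of the middle. Band: strip 26 wide (y), 9 thick, centre line (x, z) = (66, 45), (66, 88), (48, 119), (18, 139.5) mm, mirrored to -x.
- headset_crown (a point): Underside of the band at the middle of the headset's crown, 135 mm above the headset's origin; it rests on the rail when the headset hangs. Axes as the headset's.
- headset_shoulder (a point): Centre of the band's sloping shoulder on the headset's -x side, at (-33, 0, 129) mm. The strip slopes 34 deg here, rising towards +x: a tool leaning back 25 to 40 deg towards -x meets it about square. Gripped here across its 26 mm width, the fingers stay clear of the rail. Axes as the headset's.
- case: Closed grey plastic parts case, 100 mm (x) by 150 mm (y) by 55 mm high, about 0.45 kg, with two steel latches on the -x side. Origin at the centre of its underside, z up. At the start it stands just in front of the rail's middle with its long side along the rail, where it blocks the front ear cup. Too wide to grasp: push it on an end.
- bay: Outline of 8 mm wide white tape on the bench, 140 mm (x) by 190 mm (y) inside, the parking place of the case. In front of the rack, left or right of the case's starting place. Origin at its centre on the bench; axes parallel to the rack's.
- bottle: Bystander: white plastic bottle, 52 mm diameter, 120 mm high, upright. Origin under its centre.
- spool: Bystander: solder spool, 64 mm diameter, 52 mm high, standing on its flange. Origin under its centre.
- phone: Bystander: black phone lying flat, 72 mm (x) by 150 mm (y) by 9 mm. Origin at the centre of its underside.
Not all that is in view belongs to the job. What is shaped like the case but purple is not meant.

How it is judged:
By the outcome, as a careful person would: the job done as asked, in the order asked, and still so for the second after the job is handed in, with the robot touching nothing.
It also fails if it takes over 69 s, if anything falls off the work surface, if the arm or the gripper's body presses on something with over 40 N, if the wrist force passes 120 N, or if a joint passes its speed limit or range.

## Working session

There is one attempt and no reset: what is moved stays moved. The work goes in short steps, Python scripts to look and compute and a tool call to move; the robot and the scene stay as the last step left them, time stands still between calls to the robot, and variables do not carry over. Pictures are saved under pics/ and viewed, at most 10 in all, crops included, and the job is handed in when it is done.

Besides the shell and the picture viewer there is one more tool, called after "Call:" as name(argument=value, ...) on one line, values as JSON. apply_moves: Moves the arm, as the interface text tells. Shift numbers are shares of 1 m and turn numbers shares of pi rad, none past 1 either way. Its arguments: {"type":"object","properties":{"targets":{"type":"string"},"jaw":{"type":"number"},"squeeze":{"type":"number"}},"required":["targets"]}

```bash
mkdir -p pics; ls; cat > h.py <<'E'
import numpy as np,cv2,pickle
from scipy.spatial.transform import Rotation as R
from workcell import ctrl
def cam(n):
    s=ctrl.observe();d=ctrl.read_camera(n)
    if 'mount' in d:
        T=np.eye(4);T[:3,:3]=R.from_quat(s['tcp_rot']).as_matrix();T[:3,3]=s['ee_pos'];T=T@np.array(d['mount'])
    else:
        T=np.eye(4);o=np.array(d['orientation']);T[:3,:3]=R.from_quat(o).as_matrix() if o.size==4 else o.reshape(3,3);T[:3,3]=d['position']
    d['T']=T;return d
def pts(d):
    z=d['z_map'];v,u=np.mgrid[:z.shape[0],:z.shape[1]]
    p=np.stack([(u-d['cx'])/d['fx']*z,-(v-d['cy'])/d['fy']*z,-z],-1)
    w=p@d['T'][:3,:3].T+d['T'][:3,3];w[z<=0]=np.nan;return w
def ray(d,u,v,h):
    r=d['T'][:3,:3]@np.array([(u-d['cx'])/d['fx'],-(v-d['cy'])/d['fy'],-1]);o=d['T'][:3,3];return o+r*(h-o[2])/r[2]
E
python3 - <<'E'
from h import *
o=[]
for n in['scene','top']:
    d=cam(n);pickle.dump(d,open(n+'.pkl','wb'));o.append(d['frame'][...,::-1]);print(n,{k:d[k] for k in d if k not in('frame','z_map','T')});print(d['T'].round(3))
    cv2.imwrite(f'pics/{n}.png',cv2.resize(o[-1],(800,600)))
print(ctrl.observe())
E
```

```text
pics
scene {'fx': 400.9685150133411, 'fy': 400.9685150133411, 'cx': 252.937770901305, 'cy': 191.52959193327723, 'position': array([ 1.55701884, -0.40424549,  0.81170517]), 'orientation': array([0.40077083, 0.28226677, 0.48376084, 0.72504046])}
[[ 0.373 -0.475  0.797  1.557]
 [ 0.928  0.211 -0.308 -0.404]
 [-0.022  0.854  0.519  0.812]
 [ 0.     0.     0.     1.   ]]
top {'fx': 351.85520373506694, 'fy': 351.85520373506694, 'cx': 259.80429335047836, 'cy': 195.10971413540523, 'position': array([ 0.36483047, -0.01679088,  1.15304074]), 'orientation': array([ 0.04726495, -0.02936384, -0.69638809,  0.715505  ])}
[[ 0.028  0.994 -0.108  0.365]
 [-0.999  0.026 -0.027 -0.017]
 [-0.024  0.109  0.994  1.153]
 [ 0.     0.     0.     1.   ]]
{'t': 0.1, 'joint_positions': array([-1.33538123e+00,  1.31125917e-01,  1.48917452e+00,  3.42856842e-05,
        1.52301636e+00, -8.53863994e-02]), 'joint_velocities': array([-0.00148048,  0.00074802, -0.00187194,  0.00108919, -0.00100636,
       -0.00139149]), 'joint_torque': array([ 7.10340155e-04, -5.70955753e+01, -5.01940119e+01, -2.15183236e-04,
        8.21196445e-03,  8.98583608e-07]), 'ee_pos': array([ 0.18912619, -0.56891613,  0.24902298]), 'tcp_rot': array([ 9.87163124e-01,  1.59712940e-01, -4.75326563e-05, -8.60929962e-04]), 'ft_force': array([-0.27140688,  0.10540685,  1.15455222]), 'ft_torque': array([-0.02597736,  0.0475905 ,  0.01350104]), 'grip_force': 0.0, 'grip_width': 0.08522417159279583}
```

View pics/scene.png

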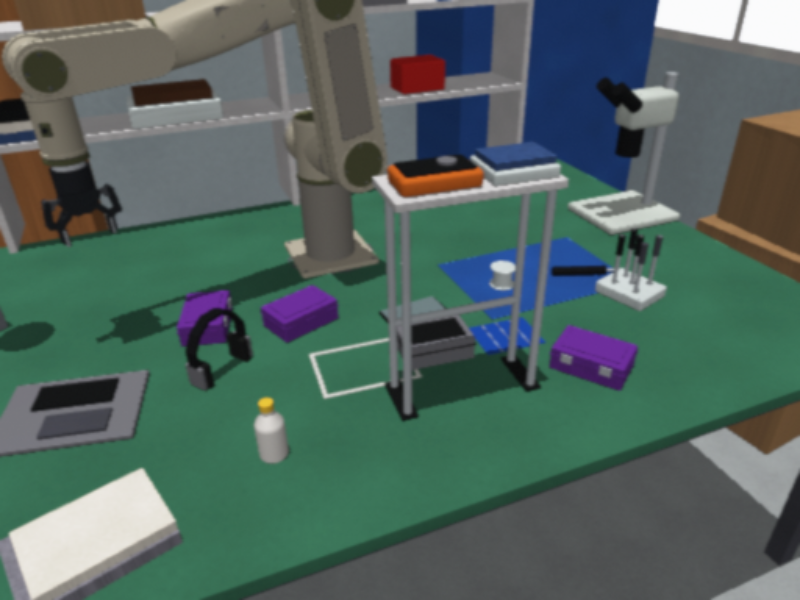

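View pics/top.png

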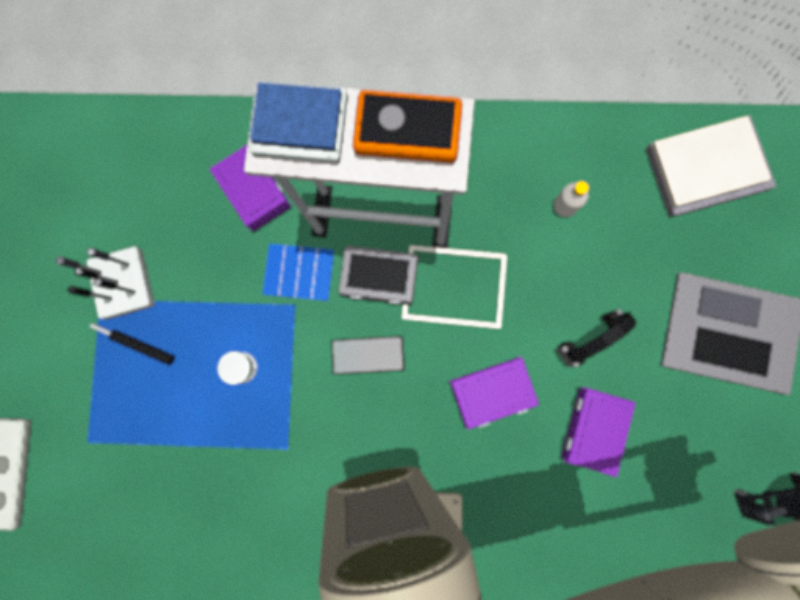

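The top view (800x600 px) shows the case at (378,276) and the bay to its right at (455,288), which is towards −y. The rail runs (310,215)–(440,220), the headset is at (597,338), the bottle at (572,198), the spool at (237,367) and the grey phone at (368,355).

```bash
cat > m.py <<'E'
from h import *
def rect(P,n):
    r=cv2.minAreaRect(P[:,:2].astype(np.float32)*1000);print(n,len(P),'c',np.round(r[0],1),'size',np.round(r[1],1),'ang',round(r[2],2),'z',np.nanpercentile(P[:,2],[2,50,98]).round(4));return r
def sel(W,x0,x1,y0,y1,z0,z1,m=True):
    with np.errstate(invalid='ignore'):
        return (W[...,0]>x0)&(W[...,0]<x1)&(W[...,1]>y0)&(W[...,1]<y1)&(W[...,2]>z0)&(W[...,2]<z1)&m
E
python3 - <<'E'
from m import *
D={n:pickle.load(open(n+'.pkl','rb')) for n in('scene','top')}
t=D['top']
for u,v,n in[(378,276,'case'),(455,288,'bay'),(597,338,'headset'),(572,198,'bottle'),(237,367,'spool'),(368,355,'phone'),(375,216,'rail'),(300,272,'blue'),(360,180,'shelf'),(495,392,'purple'),(600,430,'purple2')]:
    W=pts(t);print(n,W[int(v*.64),int(u*.64)].round(3))
for n,d in D.items():
    W=pts(d);hsv=cv2.cvtColor(d['frame'],cv2.COLOR_RGB2HSV);f=d['frame'].astype(int)
    print(n)
    b=ray(t,378*.64,276*.64,.05);y=ray(t,455*.64,288*.64,0);h=ray(t,597*.64,338*.64,.1);r=ray(t,375*.64,216*.64,.157)
    white=(hsv[...,1]<60)&(hsv[...,2]>140)
    A=W[sel(W,y[0]-.12,y[0]+.12,y[1]-.13,y[1]+.15,-.012,.012,white)];rect(A,'tape')
    A=W[sel(W,b[0]-.12,b[0]+.09,b[1]-.11,b[1]+.11,.045,.066)];rect(A,'case')
    m=sel(W,r[0]-.06,r[0]+.06,r[1]-.11,r[1]+.11,.145,.175);A=W[m];rect(A,'rail');print(A[:,:2].mean(0),np.polyfit(A[:,1],A[:,0],1))
    A=W[sel(W,h[0]-.12,h[0]+.12,h[1]-.13,h[1]+.13,.015,.17)];rect(A,'headset')
    A=W[sel(W,h[0]-.12,h[0]+.12,h[1]-.13,h[1]+.13,.125,.17)];rect(A,'crown')
    A=W[sel(W,r[0]-.15,r[0]+.25,r[1]-.25,r[1]+.25,.42,.455)];rect(A,'shelf')
    A=W[sel(W,.35,.6,-.1,.2,.004,.03)];rect(A,'phone')
E
```

```text
case [0.543 0.074 0.057]
bay [ 0.53  -0.088 -0.   ]
headset [ 0.424 -0.341  0.138]
bottle [ 0.703 -0.309  0.091]
spool [0.353 0.35  0.052]
phone [0.383 0.092 0.008]
rail [0.636 0.072 0.164]
blue [0.555 0.242 0.001]
shelf [0.609 0.069 0.442]
purple [ 0.319 -0.165  0.055]
purple2 [ 0.25  -0.371  0.056]
scene
tape 363 c [529.8 -98.4] size [184.  171.4] ang 86.45 z [-0.0031  0.0005  0.0038]
case 704 c [552.3  70.5] size [151.1  98.8] ang 83.97 z [0.0464 0.0553 0.059 ]
rail 330 c [640.6  72.7] size [219.6  18.4] ang 86.14 z [0.151  0.161  0.1658]
[0.64249559 0.07998338] [0.07146866 0.63677929]
headset 1201 c [ 397.9 -332.4] size [185.2 218.4] ang 0.07 z [0.0166 0.0532 0.1438]
crown 177 c [ 431.4 -369.2] size [28.4 96.8] ang 34.84 z [0.1257 0.1385 0.1457]
shelf 1656 c [676.3  71.7] size [302.  133.7] ang 84.53 z [0.4258 0.4402 0.4542]
phone 439 c [474.9  42.7] size [276.6 249.9] ang 89.96 z [0.0049 0.0102 0.0287]
top
tape 783 c [509.3 -68.8] size [244.6 216.1] ang 86.13 z [-0.0043  0.0006  0.0094]
case 1485 c [544.7  73.4] size [149.6 102.6] ang 84.57 z [0.0498 0.0555 0.0599]
rail 420 c [636.   72.9] size [218.2  16.2] ang 85.72 z [0.1565 0.1632 0.1677]
[0.63471336 0.07254974] [0.07081293 0.6295759 ]
headset 929 c [ 391.2 -325. ] size [182.1 209.5] ang 2.75 z [0.022  0.0662 0.1452]
crown 298 c [ 427.4 -365.5] size [26.5 92.9] ang 35.45 z [0.1259 0.1404 0.1462]
shelf 3039 c [671.1  73.7] size [300.2 131.1] ang 85.89 z [0.4297 0.4409 0.4527]
phone 1132 c [474.6  51.4] size [296.7 249.2] ang 89.92 z [0.0042 0.0087 0.0143]
```

```bash
cat >> m.py <<'E'
def Rot(yaw,lean,close='y'):
    # frame: yaw of reference x axis (deg); tool leans back towards -x by lean; close: tool y along ref y or x
    y=np.radians(yaw);l=np.radians(lean);X=np.array([np.cos(y),np.sin(y),0]);Y=np.array([-np.sin(y),np.cos(y),0]);Z=np.array([0,0,1.])
    z=np.sin(l)*X-np.cos(l)*Z
    ty=Y if close=='y' else np.cos(l)*X+np.sin(l)*Z
    return R.from_matrix(np.stack([np.cross(ty,z),ty,z],1))
def plan(way,p=None,q=None,vmax=.040):
    """way: list of (pos,R,n or None); prints rows"""
    s=ctrl.observe();p=np.array(s['ee_pos']) if p is None else np.array(p);q=R.from_quat(s['tcp_rot']) if q is None else q
    for P,Q,n in way:
        P=np.array(P);rv=(q.inv()*Q).as_rotvec();k=max(int(np.ceil(np.linalg.norm(P-p)/vmax)),int(np.ceil(np.degrees(np.linalg.norm(rv))/7)),n or 1);p0,q0=p,q;rows=[]
        for i in range(1,k+1):
            tp=p0+(P-p0)*i/k;tq=q0*R.from_rotvec(rv*i/k)
            a=np.round(q.inv().apply(tp-p),3);b=np.round((q.inv()*tq).as_rotvec()/np.pi,3)
            p=p+q.apply(a);q=q*R.from_rotvec(b*np.pi);rows.append(' '.join('%g'%x for x in np.r_[a,b]+0))
        print('->',P.round(3),k,'rows')
        for i in range(0,k,5):print('; '.join(rows[i:i+5]))
    return p,q
E
python3 - <<'E'
from m import *
for n in('scene','top'):
    d=pickle.load(open(n+'.pkl','rb'));hsv=cv2.cvtColor(d['frame'],cv2.COLOR_RGB2HSV);W=pts(d)
    m=sel(W,.43,.64,-.22,-.012,-.012,.012,(hsv[...,1]<90)&(hsv[...,2]>110))
    v,u=np.nonzero(m);P=np.array([ray(d,a,b,0) for a,b in zip(u,v)]);print(n);rect(P,'tape')
    Q=R.from_euler('z',4.06,degrees=True).apply(P);lo,hi=Q[:,:2].min(0),Q[:,:2].max(0);print('rackframe min max',lo,hi)
    c=np.median(Q[Q[:,0]>hi[0]-.012][:,0]),np.median(Q[Q[:,0]<lo[0]+.012][:,0]),np.median(Q[Q[:,1]<lo[1]+.012][:,1]);print('line mids xhi xlo ylo',c)
    print('bay centre',R.from_euler('z',-4.06,degrees=True).apply([(c[0]+c[1])/2,c[2]+.099,0]))
q=Rot(-4.06,15,'x')
plan([([.30,-.30,.25],q,None),([.535,.20,.20],q,None),([.545,.21,.045],q,None)])
E
```

```text
scene
tape 470 c [ 530.3 -105.1] size [173.2 169.1] ang 85.71 z [-0.  0.  0.]
rackframe min max [ 0.45211592 -0.15416613] [0.62076786 0.01963567]
line mids xhi xlo ylo (np.float64(0.6146606683135334), np.float64(0.4580083618859787), np.float64(-0.14828621388080024))
bay centre [ 0.53149904 -0.08713559  0.        ]
top
tape 783 c [ 532.6 -100.6] size [187.2 166. ] ang 85.97 z [0. 0. 0.]
rackframe min max [ 0.45538755 -0.15617321] [0.62145472 0.03102098]
line mids xhi xlo ylo (np.float64(0.6150629955594774), np.float64(0.46136977507227234), np.float64(-0.15006008176111096))
bay centre [ 0.5332506  -0.08903825  0.        ]
-> [ 0.3  -0.3   0.25] 10 rows
0.019 -0.022 0 -0.007 0.005 -0.037; 0.021 -0.02 0 -0.008 0.005 -0.038; 0.024 -0.017 -0.001 -0.007 0.005 -0.037; 0.025 -0.014 0 -0.007 0.004 -0.037; 0.027 -0.011 0 -0.008 0.005 -0.038
0.028 -0.007 0 -0.007 0.005 -0.037; 0.029 -0.005 0 -0.008 0.005 -0.037; 0.029 -0.001 0.001 -0.007 0.005 -0.038; 0.029 0.002 0.001 -0.007 0.005 -0.037; 0.029 0.006 0.002 -0.008 0.005 -0.037
-> [0.535 0.2   0.2  ] 14 rows
0.037 0.013 0.007 0 0 0; 0.037 0.013 0.007 0 0 0; 0.036 0.012 0.008 0 0 0; 0.037 0.013 0.007 0 0 0; 0.037 0.013 0.007 0 0 0
0.037 0.013 0.007 0 0 0; 0.036 0.012 0.007 0 0 0; 0.037 0.013 0.007 0 0 0; 0.037 0.013 0.008 0 0 0; 0.037 0.013 0.007 0 0 0
0.037 0.013 0.007 0 0 0; 0.036 0.012 0.007 0 0 0; 0.037 0.013 0.007 0 0 0; 0.037 0.013 0.007 0 0 0
-> [0.545 0.21  0.045] 4 rows
0.003 -0.008 0.038 0 0 0; 0.002 -0.008 0.038 0 0 0; 0.003 -0.008 0.038 0 0 0; 0.002 -0.007 0.038 0 0 0
```

Call:
apply_moves(targets="0.019 -0.022 0 -0.007 0.005 -0.037; 0.021 -0.02 0 -0.008 0.005 -0.038; 0.024 -0.017 -0.001 -0.007 0.005 -0.037; 0.025 -0.014 0 -0.007 0.004 -0.037; 0.027 -0.011 0 -0.008 0.005 -0.038", jaw=0.45)

```text
t: 0.52
ee_pos: [0.2446, -0.4334, 0.2496]
tcp_rot: [0.895, 0.44, 0.046, 0.051]
ft_force: [0.0, -1.0, 0.8]
grip_width: 0.047
grip_force: 0.0
```

Call:
apply_moves(targets="0.028 -0.007 0 -0.007 0.005 -0.037; 0.029 -0.005 0 -0.008 0.005 -0.037; 0.029 -0.001 0.001 -0.007 0.005 -0.038; 0.029 0.002 0.001 -0.007 0.005 -0.037; 0.029 0.006 0.002 -0.008 0.005 -0.037")

```text
t: 0.93
ee_pos: [0.3005, -0.2985, 0.25]
tcp_rot: [0.723, 0.678, 0.09, 0.096]
ft_force: [-0.4, 0.1, 0.6]
grip_width: 0.0468
grip_force: 0.0
```

Call:
apply_moves(targets="0.037 0.013 0.007 0 0 0; 0.037 0.013 0.007 0 0 0; 0.036 0.012 0.008 0 0 0; 0.037 0.013 0.007 0 0 0; 0.037 0.013 0.007 0 0 0")

```text
t: 1.35
ee_pos: [0.3844, -0.1199, 0.2319]
tcp_rot: [0.726, 0.675, 0.089, 0.096]
ft_force: [1.8, -0.1, -0.9]
grip_width: 0.0471
grip_force: 0.0
```

Call:
apply_moves(targets="0.037 0.013 0.007 0 0 0; 0.036 0.012 0.007 0 0 0; 0.037 0.013 0.007 0 0 0; 0.037 0.013 0.008 0 0 0; 0.037 0.013 0.007 0 0 0")

```text
t: 1.77
ee_pos: [0.4686, 0.0593, 0.2137]
tcp_rot: [0.725, 0.676, 0.089, 0.096]
ft_force: [1.3, -0.5, 0.4]
grip_width: 0.0468
grip_force: 0.0
```

Call:
apply_moves(targets="0.037 0.013 0.007 0 0 0; 0.036 0.012 0.007 0 0 0; 0.037 0.013 0.007 0 0 0; 0.037 0.013 0.007 0 0 0")

```text
t: 2.1
ee_pos: [0.5352, 0.2018, 0.1994]
tcp_rot: [0.725, 0.676, 0.089, 0.096]
ft_force: [1.0, -0.6, 1.0]
grip_width: 0.0472
grip_force: 0.0
```

Call:
apply_moves(targets="0.003 -0.008 0.038 0 0 0; 0.002 -0.008 0.038 0 0 0; 0.003 -0.008 0.038 0 0 0; 0.002 -0.007 0.038 0 0 0")

```text
t: 2.43
ee_pos: [0.5448, 0.2094, 0.0433]
tcp_rot: [0.725, 0.676, 0.089, 0.096]
ft_force: [0.2, 0.0, -0.6]
grip_width: 0.047
grip_force: 0.0
```

```bash
python3 - <<'E'
from m import *
d=cam('top');W=pts(d)
A=W[sel(W,.45,.63,-.03,.17,.045,.066)];rect(A,'case')
print(ctrl.observe()['ee_pos'])
# push endpoint
q=Rot(-4.06,15,'x');c=np.array([.532,-.088]);r=np.array([-.0708,.9975])
plan([([.5465,.178,.042],q,None)])
E
```

```text
case 1481 c [545.1  73.4] size [149.7 103.2] ang 84.55 z [0.0502 0.0555 0.0601]
[0.53921511 0.20715324 0.03314572]
-> [0.546 0.178 0.042] 1 rows
-0.029 0.011 -0.006 -0.004 0.002 0
```

```bash
python3 - <<'E'
from m import *
for i in range(2):
    s=ctrl.observe();print(s['t'],s['ee_pos'].round(4),s['tcp_rot'].round(3),s['ft_force'].round(1),s['joint_velocities'].round(3),s['joint_positions'].round(3));ctrl.read_camera('top')
E
```

```text
2.4833 [0.5392 0.2072 0.0331] [0.726 0.677 0.083 0.093] [-5.3 -2.7 -5.7] [-0.005 -0.056  0.053  0.02   0.192 -0.034] [ 0.34   0.113  1.952 -0.138  0.854  0.489]
2.5333 [0.5387 0.2067 0.0358] [0.726 0.677 0.082 0.093] [-1.2 -1.3 -0.8] [-0.005 -0.104 -0.065  0.007  0.096 -0.021] [ 0.34   0.108  1.951 -0.137  0.862  0.488]
```

```bash
python3 - <<'E'
from m import *
q=Rot(-4.06,15,'x')
p=plan([([.5415,.175,.042],q,5),([.529,.025,.042],q,14),([.5285,.022,.042],q,1)])
E
```

```text
-> [0.542 0.175 0.042] 5 rows
-0.006 0.001 0 -0.001 0 0; -0.007 0 0 0 0.001 0; -0.006 0.001 -0.001 -0.001 0 0; -0.007 0 0 0 0 0; -0.006 0.001 0 -0.001 0 0
-> [0.529 0.025 0.042] 14 rows
-0.011 0 0 0 0 0; -0.011 0 0 0 0 0; -0.01 0 0 0 0 0; -0.011 -0.001 0 0 0 0; -0.011 0 0 0 0 0
-0.011 0 0 0 0 0; -0.01 0 0 0 0 0; -0.011 0 0 0 0 0; -0.011 0 0 0 0 0; -0.011 -0.001 0 0 0 0
-0.011 0 0 0 0 0; -0.01 0 0 0 0 0; -0.011 0 0 0 0 0; -0.011 0 0 0 0 0
-> [0.528 0.022 0.042] 1 rows
-0.003 -0.001 0 0 0 0
```

Call:
apply_moves(targets="-0.006 0 0 0 0 0; -0.007 0 0 0 0 0; -0.006 0 0 0 0 0; -0.007 0 0 0 0 0; -0.006 0 0 0 0 0")

```text
t: 3.0
ee_pos: [0.5443, 0.1761, 0.0476]
tcp_rot: [0.726, 0.675, 0.091, 0.097]
ft_force: [-0.5, 0.2, 0.2]
grip_width: 0.0468
grip_force: 0.0
```

Call:
apply_moves(targets="-0.003 0 0 0 0 0; 0 0 0 0 0 0; 0 0 0 0 0 0")

```text
t: 3.25
ee_pos: [0.5431, 0.1736, 0.0457]
tcp_rot: [0.726, 0.675, 0.089, 0.096]
ft_force: [0.4, -0.1, 0.4]
grip_width: 0.0467
grip_force: 0.0
```

Call:
apply_moves(targets="-0.006 -0.002 0.002 0 0 0; -0.011 -0.001 0.001 0 0 0; -0.01 0 0 0 0 0; -0.011 0 0 0 0 0; -0.011 0 0 0 0 0")

```text
t: 3.67
ee_pos: [0.5368, 0.1242, 0.0413]
tcp_rot: [0.725, 0.676, 0.089, 0.096]
ft_force: [-0.2, 2.0, -0.5]
grip_width: 0.0471
grip_force: 1.3
```

Call:
apply_moves(targets="-0.011 0 0 0 0 0; -0.01 0 0 0 0 0; -0.011 0 0 0 0 0; -0.011 0 0 0 0 0; -0.011 0 0 0 0 0")

```text
t: 4.08
ee_pos: [0.5329, 0.0702, 0.0413]
tcp_rot: [0.725, 0.676, 0.089, 0.096]
ft_force: [-0.0, 2.3, -1.0]
grip_width: 0.0463
grip_force: 1.3
```

Call:
apply_moves(targets="-0.011 0 0 0 0 0; -0.01 0 0 0 0 0; -0.006 0 0 0 0 0; -0.003 0 0 0 0 0; 0 0 0 0 0 0")

```text
t: 4.5
ee_pos: [0.531, 0.0404, 0.0415]
tcp_rot: [0.726, 0.675, 0.089, 0.096]
ft_force: [-1.3, -0.0, 0.2]
grip_width: 0.0471
grip_force: 0.0
```

```bash
cat > case.py <<'E'
from m import *
for n in('top','scene'):
    d=cam(n);W=pts(d);pickle.dump(d,open(n+'2.pkl','wb'))
    A=W[sel(W,.45,.62,-.2,.16,.050,.062)];f=rect(A,n)
print(ctrl.observe()['ee_pos'])
E
python3 case.py
```

```text
top 1202 c [554.2 -46.5] size [149. 132.] ang 86.49 z [0.0513 0.0556 0.0599]
scene 644 c [542.1 -37.5] size [170.6 105.5] ang 84.8 z [0.0507 0.0554 0.0591]
[0.53134795 0.04113684 0.04173122]
```

Call:
apply_moves(targets="-0.006 0 0 0 0 0; -0.01 0 0 0 0 0; -0.01 0 0 0 0 0; -0.008 0 0 0 0 0; -0.005 0 0 0 0 0")

```text
t: 5.02
ee_pos: [0.5286, 0.002, 0.0418]
tcp_rot: [0.725, 0.676, 0.089, 0.096]
ft_force: [-0.0, 3.0, 0.1]
grip_width: 0.0474
grip_force: 1.5
```

Call:
apply_moves(targets="-0.003 0 0 0 0 0; 0 0 0 0 0 0; 0.005 0 0 0 0 0; 0.015 0 0 0 0 0; 0.02 0 0 0 0 0")

```text
t: 5.43
ee_pos: [0.5313, 0.0392, 0.0418]
tcp_rot: [0.726, 0.675, 0.089, 0.096]
ft_force: [0.3, -0.1, 0.7]
grip_width: 0.0469
grip_force: 0.0
```

Call:
apply_moves(targets="0.02 -0.005 -0.01 0 0 0; 0.015 -0.01 -0.025 0 0 0; 0.005 -0.01 -0.035 0 0 0; 0 -0.01 -0.035 0 0 0; 0 -0.005 -0.02 0 0 0")

```text
t: 5.85
ee_pos: [0.4626, 0.0856, 0.1551]
tcp_rot: [0.725, 0.676, 0.09, 0.097]
ft_force: [0.8, 0.6, 1.1]
grip_width: 0.0467
grip_force: 0.0
```

```bash
cat > case.py <<'E'
from m import *
for n in('top','scene'):
    d=cam(n);W=pts(d);pickle.dump(d,open(n+'2.pkl','wb'))
    m=sel(W,.45,.625,-.2,.16,.048,.062).astype(np.uint8)
    k,l,st,_=cv2.connectedComponentsWithStats(m);rect(W[l==1+st[1:,4].argmax()],n)
    cv2.imwrite(f'pics/{n}c.png',cv2.resize(d['frame'][100:290,180:400,::-1],None,fx=2.6,fy=2.6,interpolation=2)) if n=='top' else 0
s=ctrl.observe();print(s['ee_pos'],s['t'])
E
python3 case.py
```

```text
top 1486 c [534.6 -86.8] size [149.9 103.2] ang 86.18 z [0.0504 0.0554 0.0597]
scene 781 c [538.8 -93.7] size [140.7 105. ] ang 84.64 z [0.0492 0.0553 0.059 ]
[0.46462493 0.08548252 0.15668835] 5.95
```

View pics/topc.png

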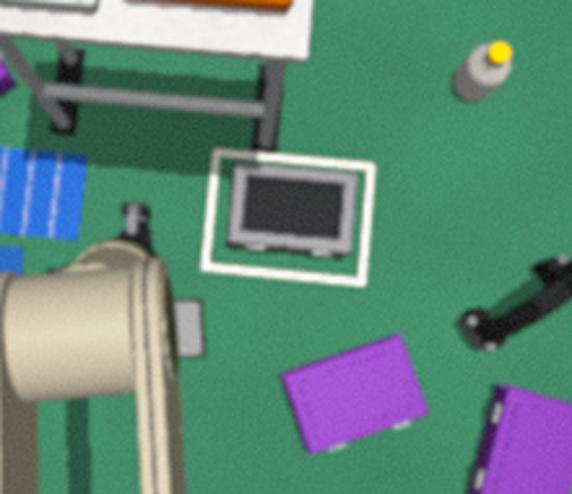

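The case stands inside the tape with green visible on all four sides: case (228-355,163-255) within the outline (203-375,150-285). Next I go to the headset, with a wrist reading of the rail on the way.

```bash
python3 - <<'E'
from m import *
d=cam('wrist');W=pts(d);print('mount',d['mount'])
m=sel(W,.6,.68,-.05,.2,.145,.175);A=W[m]
if len(A)>20: print(len(A),np.polyfit(A[:,1],A[:,0],1),A[:,:2].mean(0),np.percentile(A[:,2],[2,50,98]))
q=Rot(-55,32)
sh=np.array([.410,-.340,.129]);z=q.apply([0,0,1])
plan([([.40,-.05,.27],Rot(-4.06,20,'x'),None),(sh-.15*z,q,None),(sh-.14*z,q,2)])
E
```

```text
mount [[ 7.74286962e-04  9.50836003e-01  3.09693875e-01  8.09222389e-02]
 [ 9.99999391e-01 -9.79883262e-04  5.08314197e-04  5.47965523e-04]
 [ 7.86787284e-04  3.09693293e-01 -9.50836182e-01 -1.24453920e-01]
 [ 0.00000000e+00  0.00000000e+00  0.00000000e+00  1.00000000e+00]]
405 [0.09276553 0.62530984] [ 0.62474785 -0.00605819] [0.15168633 0.15583287 0.16089797]
-> [ 0.4  -0.05  0.27] 5 rows
-0.028 -0.004 -0.025 -0.005 0 0; -0.028 -0.004 -0.025 -0.005 0 0; -0.028 -0.004 -0.026 -0.005 0 0; -0.027 -0.003 -0.025 -0.006 0 0; -0.028 -0.003 -0.026 -0.005 0 0
-> [ 0.364 -0.275  0.256] 8 rows
-0.028 -0.003 0.001 0.005 -0.016 -0.03; -0.028 -0.005 0.002 0.006 -0.017 -0.029; -0.027 -0.009 0.004 0.006 -0.016 -0.03; -0.026 -0.01 0.006 0.005 -0.017 -0.03; -0.025 -0.013 0.006 0.006 -0.016 -0.029
-0.023 -0.014 0.009 0.005 -0.017 -0.03; -0.021 -0.017 0.01 0.006 -0.016 -0.03; -0.019 -0.018 0.011 0.005 -0.017 -0.029
-> [ 0.367 -0.279  0.248] 2 rows
0 0 0.005 0 0 0; 0 0 0.005 0 0 0
```

Call:
apply_moves(targets="-0.028 -0.004 -0.025 -0.005 0 0; -0.028 -0.004 -0.025 -0.005 0 0; -0.028 -0.004 -0.026 -0.005 0 0; -0.027 -0.003 -0.025 -0.006 0 0; -0.028 -0.003 -0.026 -0.005 0 0", jaw=0)

```text
t: 6.42
ee_pos: [0.3983, -0.0509, 0.2676]
tcp_rot: [0.721, 0.672, 0.116, 0.125]
ft_force: [0.8, -0.8, -0.2]
grip_width: 0.0855
grip_force: 0.0
```

Call:
apply_moves(targets="-0.028 -0.003 0.001 0.005 -0.016 -0.03; -0.028 -0.005 0.002 0.006 -0.017 -0.029; -0.027 -0.009 0.004 0.006 -0.016 -0.03; -0.026 -0.01 0.006 0.005 -0.017 -0.03; -0.025 -0.013 0.006 0.006 -0.016 -0.029")

```text
t: 6.83
ee_pos: [0.3761, -0.1924, 0.2583]
tcp_rot: [0.559, 0.803, -0.039, 0.201]
ft_force: [0.4, 0.0, -0.1]
grip_width: 0.0854
grip_force: 0.0
```

Call:
apply_moves(targets="-0.023 -0.014 0.009 0.005 -0.017 -0.03; -0.021 -0.017 0.01 0.006 -0.016 -0.03; -0.019 -0.018 0.011 0.005 -0.017 -0.029; 0 0 0.005 0 0 0; 0 0 0 0 0 0")

```text
t: 7.25
ee_pos: [0.3645, -0.2778, 0.247]
tcp_rot: [0.446, 0.853, -0.128, 0.241]
ft_force: [0.3, 0.1, -0.8]
grip_width: 0.0853
grip_force: 0.0
```

Call:
apply_moves(targets="0 0 0 0 0 0; 0 0 0 0 0 0")

```text
t: 7.42
ee_pos: [0.3657, -0.277, 0.2498]
tcp_rot: [0.445, 0.853, -0.128, 0.242]
ft_force: [-0.3, 0.3, 1.3]
grip_width: 0.0855
grip_force: 0.0
```

```bash
python3 - <<'E'
from m import *
d=cam('wrist');pickle.dump(d,open('w1.pkl','wb'));W=pts(d);s=ctrl.observe();print(s['ee_pos'],s['t'],s['joint_positions'].round(2))
for z0,z1 in((.02,.16),(.105,.16),(.125,.16),(.01,.06)):
    m=sel(W,.36,.52,-.46,-.27,z0,z1).astype(np.uint8)
    k,l,st,_=cv2.connectedComponentsWithStats(m);rect(W[l==1+st[1:,4].argmax()],(z0,z1))
cv2.imwrite('pics/w1.png',d['frame'][...,::-1])
E
```

```text
[ 0.36589267 -0.27707984  0.25015708] 7.4667 [-0.63 -0.82  2.33 -0.2   1.11 -1.2 ]
(0.02, 0.16) 6541 c [ 429.1 -365.6] size [ 52.  142.1] ang 35.73 z [0.0237 0.0999 0.1453]
(0.105, 0.16) 3046 c [ 417.1 -348.6] size [26. 84.] ang 35.72 z [0.1064 0.1331 0.1455]
(0.125, 0.16) 2083 c [ 420.9 -354. ] size [26.  70.7] ang 35.81 z [0.1256 0.1404 0.1456]
(0.01, 0.06) 2085 c [ 395.1 -318.4] size [52.  26.5] ang 37.56 z [0.0115 0.0444 0.0594]
```

View pics/w1.png

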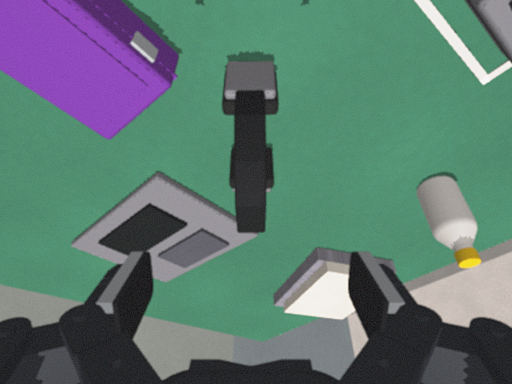

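The wrist view shows the band (238-268, 60-230) centred between the open fingers, with nothing near them. The headset fits its known size at (0.429, −0.3655), yaw −54.25°.

```bash
python3 - <<'E'
from m import *
q=Rot(-54.25,32);sh=np.array([.4097,-.3387,.129]);z=q.apply([0,0,1])
plan([(sh-.08*z,q,4),(sh-.012*z,q,5),(sh,q,3)])
E
```

```text
-> [ 0.385 -0.304  0.197] 4 rows
0 0 0.016 -0.001 0 -0.001; 0 0 0.015 -0.001 0 -0.001; 0 0 0.016 0 -0.001 -0.001; 0 0 0.016 -0.001 0 -0.001
-> [ 0.406 -0.334  0.139] 5 rows
0 0 0.014 0 0 0; 0 0 0.013 0 0 0; 0 0 0.014 0 0 0; 0 0 0.013 0 0 0; 0 0 0.014 0 0 0
-> [ 0.41  -0.339  0.129] 3 rows
0 0 0.004 0 0 0; 0 0 0.004 0 0 0; 0 0 0.004 0 0 0
```

Call:
apply_moves(targets="0 0 0.016 -0.001 0 -0.001; 0 0 0.015 -0.001 0 -0.001; 0 0 0.016 0 -0.001 -0.001; 0 0 0.016 -0.001 0 -0.001; 0 0 0.014 0 0 0")

```text
t: 7.88
ee_pos: [0.3897, -0.3108, 0.1844]
tcp_rot: [0.437, 0.856, -0.127, 0.246]
ft_force: [0.4, -0.4, 0.3]
grip_width: 0.0855
grip_force: 0.0
```

Call:
apply_moves(targets="0 0 0.013 0 0 0; 0 0 0.014 0 0 0; 0 0 0.013 0 0 0; 0 0 0.01 0 0 0; 0 0 0.008 0 0 0")

```text
t: 8.3
ee_pos: [0.4075, -0.3357, 0.1351]
tcp_rot: [0.437, 0.856, -0.127, 0.245]
ft_force: [-0.2, 0.3, -0.7]
grip_width: 0.0855
grip_force: 0.0
```

Call:
apply_moves(targets="0 0 0.005 0 0 0; 0 0 0.003 0 0 0; 0 0 0 0 0 0; 0 0 0 0 0 0")

```text
t: 8.63
ee_pos: [0.4096, -0.3394, 0.1293]
tcp_rot: [0.437, 0.856, -0.127, 0.246]
ft_force: [-0.6, -0.9, -0.6]
grip_width: 0.0853
grip_force: 0.0
```

```bash
python3 - <<'E'
from m import *
s=ctrl.observe();q=R.from_quat(s['tcp_rot']);print(s['t'],s['ee_pos'],q.inv().apply(np.array([.4097,-.3387,.129])-s['ee_pos']).round(4),(q.inv()*Rot(-54.25,32)).as_rotvec(True).round(2),s['joint_positions'].round(2))
E
```

```text
8.6333 [ 0.40959294 -0.33944736  0.12929211] [ 0.0006  0.0005 -0.    ] [-0.08  0.11  0.12] [-0.7  -0.43  2.32 -0.2   0.72 -1.22]
```

Call:
apply_moves(targets="0 0 0 0 0 0; 0 0 0 0 0 0; 0 0 0 0 0 0; 0 0 0 0 0 0; 0 0 0 0 0 0", jaw=1, squeeze=45)

```text
t: 9.05
ee_pos: [0.4093, -0.3396, 0.1292]
tcp_rot: [0.438, 0.856, -0.127, 0.246]
ft_force: [-1.9, 3.3, 5.8]
grip_width: 0.0257
grip_force: 10.2
```

Call:
apply_moves(targets="0 0 0 0 0 0; 0 0 0 0 0 0; 0 0 0 0 0 0; 0 0 0 0 0 0; 0 0 0 0 0 0")

```text
t: 9.47
ee_pos: [0.4094, -0.3397, 0.1293]
tcp_rot: [0.438, 0.856, -0.127, 0.246]
ft_force: [-3.3, 3.4, 6.0]
grip_width: 0.0249
grip_force: 44.3
```

```bash
python3 - <<'E'
from m import *
s=ctrl.observe();p0=s['ee_pos'];print(p0,s['grip_width'],s['grip_force'])
q=Rot(-54.25,32);ry=-4.06;u=R.from_euler('z',ry,degrees=True);mid=np.array([.637,.075,0])
f=lambda x,y,z:mid+u.apply([x,y,0])+[0,0,z]
q2=Rot(ry,32)
plan([(p0+[0,0,.01],q,4),([.435,-.32,.25],q,5),([.49,-.20,.312],Rot(-35,32),None),(f(-.145,0,.312),q2,10)],p0,q)
E
```

```text
[ 0.40938494 -0.33972101  0.12934886] 0.024883498183800958 44.31800901889801
-> [ 0.409 -0.34   0.139] 4 rows
-0.001 0 -0.002 0 0 0; -0.002 0 -0.002 0 0 0; -0.001 0 -0.002 0 0 0; -0.001 0 -0.002 0 0 0
-> [ 0.435 -0.32   0.25 ] 5 rows
-0.012 0.006 -0.019 0 0 0; -0.011 0.007 -0.019 0 0 0; -0.012 0.006 -0.019 0 0 0; -0.011 0.007 -0.019 0 0 0; -0.012 0.006 -0.019 0 0 0
-> [ 0.49  -0.2    0.312] 4 rows
0.006 0.029 -0.022 -0.014 0 -0.023; 0.003 0.03 -0.02 -0.014 0 -0.022; 0.001 0.031 -0.019 -0.015 0 -0.023; 0 0.032 -0.018 -0.014 0 -0.023
-> [0.492 0.085 0.312] 10 rows
0.014 0.024 -0.009 -0.009 0 -0.015; 0.012 0.024 -0.007 -0.009 0 -0.014; 0.012 0.025 -0.008 -0.009 0 -0.015; 0.01 0.026 -0.006 -0.009 0 -0.014; 0.009 0.026 -0.006 -0.009 0 -0.015
0.008 0.027 -0.005 -0.009 0 -0.014; 0.006 0.027 -0.004 -0.01 0 -0.015; 0.006 0.028 -0.003 -0.009 0 -0.014; 0.004 0.028 -0.003 -0.009 0 -0.015; 0.003 0.029 -0.001 -0.009 0 -0.014
```

Call:
apply_moves(targets="-0.001 0 -0.002 0 0 0; -0.002 0 -0.002 0 0 0; -0.003 0 -0.005 0 0 0; -0.006 0.003 -0.01 0 0 0; -0.01 0.004 -0.016 0 0 0")

```text
t: 9.88
ee_pos: [0.4136, -0.3344, 0.1679]
tcp_rot: [0.438, 0.856, -0.127, 0.243]
ft_force: [0.1, -0.3, -3.4]
grip_width: 0.0247
grip_force: 44.4
```

Call:
apply_moves(targets="-0.012 0.006 -0.019 0 0 0; -0.011 0.007 -0.019 0 0 0; -0.011 0.007 -0.019 0 0 0; -0.006 0.004 -0.01 0 0 0; -0.002 0.001 -0.003 0 0 0")

```text
t: 10.3
ee_pos: [0.436, -0.3197, 0.2553]
tcp_rot: [0.437, 0.855, -0.127, 0.248]
ft_force: [0.5, -0.8, -1.7]
grip_width: 0.0252
grip_force: 44.4
```

```bash
cat > plan2.py <<'E'
from m import *
ry=-4.06;u=R.from_euler('z',ry,degrees=True);mid=np.array([.637,.075,0])
f=lambda x,y,z:mid+u.apply([x,y,0])+[0,0,z]
q2=Rot(ry,32)
E
python3 - <<'E'
from plan2 import *
s=ctrl.observe();print(s['t'],s['ee_pos'],s['grip_width'],s['ft_force'],s['joint_positions'].round(2))
plan([([.49,-.20,.312],Rot(-35,32),6),(f(-.145,0,.312),q2,12)])
E
```

```text
10.3 [ 0.4360146  -0.31968593  0.25526432] 0.025202413768296007 [ 0.47005784 -0.76430264 -1.67280401] [-0.62 -0.52  2.14 -0.21  0.99 -1.17]
-> [ 0.49  -0.2    0.312] 6 rows
0.004 0.019 -0.014 -0.009 0 -0.015; 0.003 0.019 -0.013 -0.01 0.001 -0.015; 0.003 0.021 -0.013 -0.009 0 -0.015; 0.001 0.02 -0.012 -0.01 0 -0.015; 0.001 0.021 -0.011 -0.009 0 -0.015
-0.001 0.021 -0.011 -0.01 0.001 -0.015
-> [0.492 0.085 0.312] 12 rows
0.011 0.02 -0.007 -0.008 0 -0.012; 0.011 0.02 -0.007 -0.007 0 -0.012; 0.01 0.021 -0.006 -0.008 0 -0.012; 0.009 0.021 -0.006 -0.007 0 -0.013; 0.008 0.021 -0.005 -0.008 0 -0.012
0.008 0.023 -0.004 -0.007 0 -0.012; 0.006 0.022 -0.005 -0.008 0 -0.012; 0.006 0.023 -0.003 -0.008 0 -0.012; 0.005 0.023 -0.003 -0.007 0 -0.012; 0.004 0.023 -0.003 -0.008 0 -0.012
0.003 0.024 -0.002 -0.007 0 -0.013; 0.002 0.023 -0.001 -0.008 0 -0.012
```

Call:
apply_moves(targets="0.004 0.019 -0.014 -0.009 0 -0.015; 0.003 0.019 -0.013 -0.01 0.001 -0.015; 0.003 0.021 -0.013 -0.009 0 -0.015; 0.001 0.02 -0.012 -0.01 0 -0.015; 0.001 0.021 -0.011 -0.009 0 -0.015")

```text
t: 10.72
ee_pos: [0.4793, -0.2187, 0.2972]
tcp_rot: [0.314, 0.909, -0.09, 0.258]
ft_force: [0.6, -0.0, -3.3]
grip_width: 0.0247
grip_force: 44.9
```

Call:
apply_moves(targets="-0.001 0.021 -0.011 -0.01 0.001 -0.015; 0.011 0.02 -0.007 -0.008 0 -0.012; 0.011 0.02 -0.007 -0.007 0 -0.012; 0.01 0.021 -0.006 -0.008 0 -0.012; 0.009 0.021 -0.006 -0.007 0 -0.013")

```text
t: 11.13
ee_pos: [0.489, -0.1037, 0.307]
tcp_rot: [0.205, 0.94, -0.058, 0.265]
ft_force: [0.0, 0.5, -3.3]
grip_width: 0.0249
grip_force: 44.9
```

Call:
apply_moves(targets="0.008 0.021 -0.005 -0.008 0 -0.012; 0.008 0.023 -0.004 -0.007 0 -0.012; 0.006 0.022 -0.005 -0.008 0 -0.012; 0.006 0.023 -0.003 -0.008 0 -0.012; 0.005 0.023 -0.003 -0.007 0 -0.012")

```text
t: 11.55
ee_pos: [0.4901, 0.0149, 0.3069]
tcp_rot: [0.099, 0.957, -0.027, 0.271]
ft_force: [-0.4, 0.7, -2.4]
grip_width: 0.0252
grip_force: 44.9
```

Call:
apply_moves(targets="0.004 0.023 -0.003 -0.008 0 -0.012; 0.003 0.02 -0.002 -0.007 0 -0.013; 0.002 0.012 -0.001 -0.008 0 -0.012; 0.002 0.01 0 0 0 0; 0 0.004 0 0 0 0")

```text
t: 11.97
ee_pos: [0.4881, 0.0848, 0.3062]
tcp_rot: [0.034, 0.962, -0.009, 0.272]
ft_force: [-0.1, 0.1, -3.6]
grip_width: 0.0252
grip_force: 44.9
```

Call:
apply_moves(targets="0 0 0 0 0 0; 0 0 0 0 0 0; 0 0 0 0 0 0")

```text
t: 12.22
ee_pos: [0.4888, 0.0836, 0.3078]
tcp_rot: [0.035, 0.961, -0.009, 0.273]
ft_force: [0.2, -0.3, -2.7]
grip_width: 0.0248
grip_force: 44.9
```

```bash
python3 - <<'E'
from plan2 import *
s=ctrl.observe();q=R.from_quat(s['tcp_rot']);print(s['t'],s['ee_pos'],s['grip_width'],s['joint_positions'].round(2),'rot err',(q.inv()*q2).as_rotvec(True).round(2))
for n in('wrist','top','scene'):
    d=cam(n);W=pts(d);pickle.dump(d,open(n+'3.pkl','wb'))
    A=W[sel(W,.60,.67,-.02,.17,.145,.175)]
    if len(A)>30:
        P=R.from_euler('z',4.06,degrees=True).apply(A);print(n,'rail',len(A),np.polyfit(A[:,1],A[:,0],1),'x at y=.075',np.polyval(np.polyfit(A[:,1],A[:,0],1),.075),'rackx 5/50/95',np.percentile(P[:,0],[5,50,95]),A[:,2].max(),'z50/98',np.percentile(A[:,2],[50,98]))
    cv2.imwrite(f'pics/{n}3.png',d['frame'][...,::-1])
E
```

```text
12.2167 [0.48880897 0.0835801  0.30781332] 0.0247776404945593 [ 0.14 -0.7   2.16 -0.12  1.15 -1.34] rot err [ 0.06 -0.31 -0.07]
wrist rail 1806 [0.0714383  0.62707553] x at y=.075 0.6324334010545901 rackx 5/50/95 [0.62239919 0.62449338 0.63169208] 0.1669506572885607 z50/98 [0.16248293 0.16608944]
top rail 360 [0.07246403 0.62940103] x at y=.075 0.6348358371728254 rackx 5/50/95 [0.62172185 0.62726588 0.63542995] 0.16991357729451795 z50/98 [0.16338186 0.16809928]
scene rail 307 [0.07145142 0.63693317] x at y=.075 0.6422920274959112 rackx 5/50/95 [0.62837364 0.63610842 0.64006258] 0.16701500550824122 z50/98 [0.1609786  0.16624841]
```

View pics/wrist3.png

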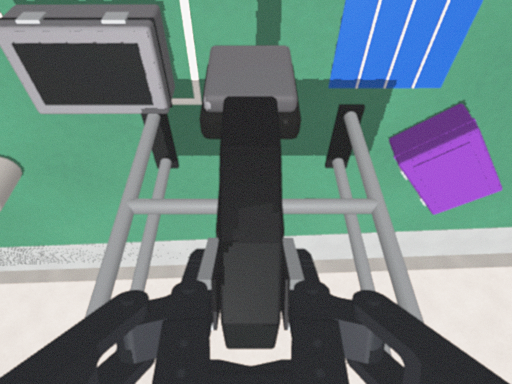

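View pics/scene3.png

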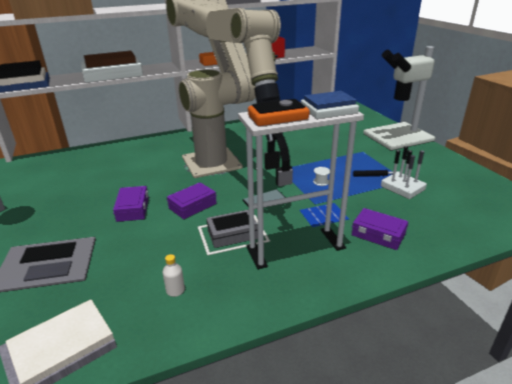

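```bash
cat > hs.py <<'E'
from plan2 import *
# nominal headset pose from tool: grip recorded at TCP p0 with headset at (.429,-.3655), yaw -54.25
g_p=np.array([.4094,-.3397,.1293]);gq=R.from_quat([0.438,0.856,-0.127,0.246]);hq=R.from_euler('z',-54.25,degrees=True);hp=np.array([.429,-.3655,0])
rq=gq.inv()*hq;rp=gq.inv().apply(hp-g_p)
def nominal(s):
    q=R.from_quat(s['tcp_rot']);return s['ee_pos']+q.apply(rp),q*rq
if __name__=='__main__':
    s=ctrl.observe();p,q=nominal(s);print('nominal hs',p.round(4),q.as_euler('ZYX',True).round(2))
    d=cam('wrist');W=pts(d);H=q.inv().apply((W-p).reshape(-1,3)).reshape(W.shape)
    A=H[sel(H,-.09,-.058,-.023,.023,.008,.05)];c=np.polyfit(A[:,2],A[:,0],1);print('front cup face x vs z (expect 0,-.071)',len(A),c,np.median(A[:,0]), 'x vs y',np.polyfit(A[:,1],A[:,0],1))
    B=H[sel(H,-.09,-.03,-.045,.045,.005,.07)];print('cup y range',np.percentile(B[:,1],[1,99]),'z',np.percentile(B[:,2],[1,99]))
    C=H[sel(H,-.016,.03,-.012,.012,.12,.16)];print('crown top',len(C),C[:,2].mean() if len(C) else 0,np.polyfit(C[:,0],C[:,2],1) if len(C)>9 else 0)
    C=H[sel(H,-.09,.03,-.02,.02,.07,.16)]
    for a in(-.06,-.05,-.04,-.02,0):
        k=C[abs(C[:,0]-a)<.004]
        if len(k):print(a,len(k),np.median(k[:,2]).round(4),np.percentile(k[:,1],[2,98]).round(4))
E
python3 hs.py
```

```text
nominal hs [0.5204 0.0826 0.1788] [-4.13  0.39  0.22]
front cup face x vs z (expect 0,-.071) 3679 [ 0.00653078 -0.0690678 ] -0.06889877816354952 x vs y [-0.00110551 -0.06886796]
cup y range [-0.0240394   0.02531768] z [0.00790705 0.06899898]
crown top 1214 0.14447326861170207 [-0.00481225  0.14447465]
-0.06 3685 0.1073 [-0.0193  0.0193]
-0.05 3221 0.1223 [-0.017   0.0187]
-0.04 2377 0.1288 [-0.0179  0.0188]
-0.02 1079 0.1419 [-0.011   0.0132]
0 279 0.1445 [-0.0109  0.0131]
```

The wrist view shows the front cup at (250,90), the rail at row 205 and the band centred between the posts. The scene view shows the headset level and in front of the rail. Next: raise 5 mm, then move forward 115 mm.

```bash
python3 - <<'E'
from plan2 import *
s=ctrl.observe();p=s['ee_pos'];X=u.apply([1,0,0]);U=np.array([0,0,1.])
plan([(p+.006*U+.005*X,q2,2),(p+.006*U+.1*X,q2,6),(p+.006*U+.115*X,q2,3)])
E
```

```text
-> [0.494 0.083 0.314] 2 rows
-0.004 0 -0.001 0 -0.001 0; -0.003 0 -0.001 0 0 -0.001
-> [0.589 0.077 0.314] 6 rows
-0.014 0 0.008 0 0 0; -0.013 0 0.009 0 0 0; -0.014 0 0.008 0 0 0; -0.013 0 0.008 0 0 0; -0.014 0 0.008 0 0 0
-0.013 0 0.009 0 0 0
-> [0.604 0.075 0.314] 3 rows
-0.004 0 0.003 0 0 0; -0.005 0 0.002 0 0 0; -0.004 0 0.003 0 0 0
```

Call:
apply_moves(targets="-0.004 0 -0.001 0 -0.001 0; -0.003 0 -0.001 0 0 -0.001; -0.01 0 0.006 0 0 0; -0.014 0 0.008 0 0 0; -0.013 0 0.009 0 0 0")

```text
t: 12.83
ee_pos: [0.5383, 0.0808, 0.3149]
tcp_rot: [0.033, 0.961, -0.009, 0.276]
ft_force: [0.9, -0.5, -2.8]
grip_width: 0.025
grip_force: 44.9
```

Call:
apply_moves(targets="-0.014 0 0.008 0 0 0; -0.013 0 0.008 0 0 0; -0.012 0 0.008 0 0 0; -0.008 0 0.005 0 0 0; -0.005 0 0.003 0 0 0")

```text
t: 13.25
ee_pos: [0.5993, 0.0763, 0.3141]
tcp_rot: [0.033, 0.961, -0.009, 0.275]
ft_force: [-0.0, -0.8, -1.7]
grip_width: 0.0252
grip_force: 44.9
```

Call:
apply_moves(targets="-0.003 0 0.002 0 0 0; -0.002 0 0.001 0 0 0; 0 0 0 0 0 0; 0 0 0 0 0 0; 0 0 0 0 0 0")

```text
t: 13.67
ee_pos: [0.6037, 0.0763, 0.3144]
tcp_rot: [0.033, 0.961, -0.009, 0.275]
ft_force: [0.1, -0.4, -3.4]
grip_width: 0.0251
grip_force: 44.9
```

```bash
python3 hs.py; python3 - <<'E'
from plan2 import *
from hs import nominal
s=ctrl.observe();p,q=nominal(s);p=p+q.apply([.002,0,0]);print(s['t'],s['ee_pos'],s['ft_force'].round(1),'hs true',p,'rack',u.inv().apply(p-mid))
W=pts(cam('wrist'));A=W[sel(W,.60,.67,-.02,.17,.145,.175)];print('rail',len(A),np.polyfit(A[:,1],A[:,0],1),np.percentile(A[:,2],[50,98]))
e=u.inv().apply(p-mid);t=s['ee_pos']-u.apply([e[0],0,0]);U=np.array([0,0,1.])
plan([(t-(e[2]-.045)*U,q2,8),(t-(e[2]-.034)*U,q2,3),(t-(e[2]-.028)*U,q2,4)])
E
```

```text
nominal hs [0.6356 0.0753 0.185 ] [-3.92  0.19  0.13]
front cup face x vs z (expect 0,-.071) 3679 [ 0.00645488 -0.06904583] -0.06888087149210807 x vs y [-0.00082275 -0.06884821]
cup y range [-0.0240374   0.02540436] z [0.00776448 0.0692065 ]
crown top 1211 0.14441714037736392 [-0.00321136  0.14441653]
-0.06 3677 0.1072 [-0.0194  0.0193]
-0.05 3195 0.1223 [-0.017   0.0187]
-0.04 2378 0.1287 [-0.019   0.0189]
-0.02 1057 0.1419 [-0.0109  0.0133]
0 272 0.1444 [-0.011   0.0132]
13.7167 [0.60367001 0.07630268 0.31438326] [ 0.4 -0.2 -2.2] hs true [0.63762918 0.07510562 0.18497232] rack [6.20121167e-04 1.49897491e-04 1.84972316e-01]
rail 3012 [0.07260324 0.62830382] [0.1637934  0.16637827]
-> [0.603 0.076 0.174] 8 rows
0.009 0 0.015 0 0 0; 0.01 0 0.015 0 0 0; 0.009 0 0.014 0 0 0; 0.009 0 0.015 0 0 0; 0.01 0 0.015 0 0 0
0.009 0 0.015 0 0 0.001; 0.009 0 0.015 0.001 0 0; 0.01 0 0.014 0 0 0
-> [0.603 0.076 0.163] 3 rows
0.002 0 0.003 0 0 0; 0.002 0 0.004 0 0 0; 0.001 0 0.003 0 0 0
-> [0.603 0.076 0.157] 4 rows
0.001 0 0.001 0 0 0; 0.001 0 0.001 0 0 0; 0.001 0 0.002 0 0 0; 0.001 0 0.001 0 0 0
```

Call:
apply_moves(targets="0.005 0 0.008 0 0 0; 0.01 0 0.015 0 0 0; 0.009 0 0.015 0 0 0; 0.009 0 0.014 0 0 0; 0.01 0 0.015 0 0 0")

```text
t: 14.18
ee_pos: [0.6026, 0.0764, 0.2334]
tcp_rot: [0.033, 0.961, -0.009, 0.275]
ft_force: [0.3, -0.9, -2.9]
grip_width: 0.0248
grip_force: 44.9
```

Call:
apply_moves(targets="0.009 0 0.015 0 0 0; 0.009 0 0.015 0 0 0; 0.007 0 0.011 0 0 0; 0.004 0 0.006 0 0 0; 0.002 0 0.003 0 0 0")

```text
t: 14.6
ee_pos: [0.6018, 0.0763, 0.1734]
tcp_rot: [0.033, 0.961, -0.009, 0.273]
ft_force: [-0.4, -1.1, -3.0]
grip_width: 0.0249
grip_force: 44.9
```

Call:
apply_moves(targets="0.001 0 0.001 0 0 0; 0 0 0 0 0 0; 0 0 0 0 0 0")

```text
t: 14.85
ee_pos: [0.6033, 0.0764, 0.1757]
tcp_rot: [0.033, 0.961, -0.009, 0.276]
ft_force: [0.3, 0.2, -2.6]
grip_width: 0.0252
grip_force: 44.9
```

```bash
cat > st.py <<'E'
from plan2 import *
from hs import nominal
s=ctrl.observe();p,q=nominal(s);p=p+q.apply([.002,0,0]);print(s['t'],s['ee_pos'],s['ft_force'].round(1),'hs rack',u.inv().apply(p-mid).round(4),q.as_euler('ZYX',True).round(2))
E
python3 st.py
```

```text
14.85 [0.60332577 0.07640274 0.17567495] [ 0.3  0.2 -2.6] hs rack [0.0005 0.0003 0.0463] [-3.93  0.1   0.15]
```

Call:
apply_moves(targets="0.0015 0 0.0024 0 0 0; 0.0016 0 0.0025 0 0 0; 0.0016 0 0.0025 0 0 0; 0.001 0 0.0016 0 0 0; 0.0006 0 0.001 0 0 0")

```text
t: 15.27
ee_pos: [0.6023, 0.0763, 0.1619]
tcp_rot: [0.033, 0.961, -0.009, 0.274]
ft_force: [-0.1, -0.6, -3.0]
grip_width: 0.025
grip_force: 44.9
```

Call:
apply_moves(targets="0.0005 0 0.0008 0 0 0; 0.0005 0 0.0008 0 0 0; 0.0005 0 0.0008 0 0 0")

```text
t: 15.52
ee_pos: [0.6027, 0.0764, 0.1598]
tcp_rot: [0.033, 0.961, -0.009, 0.275]
ft_force: [-0.2, -0.5, -3.2]
grip_width: 0.0248
grip_force: 44.9
```

```bash
python3 st.py
```

```text
15.5167 [0.60269159 0.07637473 0.15976067] [-0.2 -0.5 -3.2] hs rack [-0.0004  0.0001  0.0303] [-3.93  0.2   0.13]
```

Nearly on the rail; lowering in fine steps until the force changes.

Call:
apply_moves(targets="0.0003 0 0.0004 0 0 0; 0.0003 0 0.0004 0 0 0; 0 0 0 0 0 0")

```text
t: 15.77
ee_pos: [0.6028, 0.0764, 0.1592]
tcp_rot: [0.033, 0.961, -0.009, 0.275]
ft_force: [-1.5, -0.0, 0.6]
grip_width: 0.0251
grip_force: 45.4
```

Call:
apply_moves(targets="0.0003 0 0.0004 0 0 0; 0.0003 0 0.0004 0 0 0; 0 0 0 0 0 0")

```text
t: 16.02
ee_pos: [0.6029, 0.0764, 0.1587]
tcp_rot: [0.033, 0.961, -0.009, 0.276]
ft_force: [-5.6, -1.2, 4.2]
grip_width: 0.0253
grip_force: 46.0
```

Call:
apply_moves(targets="0.0003 0 0.0004 0 0 0; 0 0 0 0 0 0; 0 0 0 0 0 0")

```text
t: 16.27
ee_pos: [0.603, 0.0764, 0.1586]
tcp_rot: [0.033, 0.961, -0.009, 0.276]
ft_force: [-7.2, -0.8, 6.5]
grip_width: 0.0251
grip_force: 46.2
```

Call:
apply_moves(targets="0 0 -0.0008 0 0 0; 0 0 0 0 0 0; 0 0 0 0 0 0")

```text
t: 16.52
ee_pos: [0.6028, 0.0764, 0.159]
tcp_rot: [0.033, 0.961, -0.009, 0.276]
ft_force: [0.9, -0.2, 3.0]
grip_width: 0.0253
grip_force: 45.3
```

Call:
apply_moves(targets="-0.0001 0 -0.0002 0 0 0; 0 0 0 0 0 0; 0 0 0 0 0 0", squeeze=20)

```text
t: 16.77
ee_pos: [0.6027, 0.0764, 0.1591]
tcp_rot: [0.033, 0.961, -0.009, 0.276]
ft_force: [2.9, -0.1, 3.8]
grip_width: 0.0254
grip_force: 45.2
```

Call:
apply_moves(targets="0 0 0 0 0 0; 0 0 0 0 0 0; 0 0 0 0 0 0; 0 0 0 0 0 0", jaw=0.6)

```text
t: 17.1
ee_pos: [0.6012, 0.0764, 0.1571]
tcp_rot: [0.033, 0.961, -0.009, 0.274]
ft_force: [0.2, -1.0, -0.6]
grip_width: 0.034
grip_force: 0.0
```

Call:
apply_moves(targets="0 0 0 0 0 0; 0 0 0 0 0 0; 0 0 0 0 0 0; 0 0 0 0 0 0; 0 0 0 0 0 0", jaw=0.3)

```text
t: 17.52
ee_pos: [0.602, 0.0764, 0.1582]
tcp_rot: [0.033, 0.961, -0.009, 0.275]
ft_force: [-0.5, 0.4, -0.0]
grip_width: 0.0599
grip_force: 0.0
```

```bash
python3 hs.py; python3 st.py
```

```text
nominal hs [0.6339 0.0753 0.0288] [-3.93  0.2   0.13]
front cup face x vs z (expect 0,-.071) 3588 [-0.00470946 -0.06708442] -0.06725163770581642 x vs y [-0.00190722 -0.06722764]
cup y range [-0.02386161  0.02570036] z [0.00830257 0.06897018]
crown top 1272 0.1458050282330559 [0.00837362 0.14580348]
-0.06 2440 0.1029 [-0.0112  0.0135]
-0.05 2319 0.1195 [-0.0112  0.0136]
-0.04 1379 0.1292 [-0.0112  0.0134]
-0.02 1136 0.1428 [-0.0112  0.0136]
0 786 0.1362 [-0.0196  0.0196]
17.5667 [0.6019523  0.07640895 0.15817314] [ 0.5  0.2 -0.4] hs rack [-0.0011  0.0001  0.0288] [-3.93  0.21  0.13]
```

Hanging level within about 0.5°. Retreating straight back along the tool axis.

Call:
apply_moves(targets="0 0 -0.003 0 0 0; 0 0 -0.006 0 0 0; 0 0 -0.012 0 0 0; 0 0 -0.018 0 0 0; 0 0 -0.02 0 0 0")

```text
t: 17.98
ee_pos: [0.5699, 0.0785, 0.2082]
tcp_rot: [0.033, 0.961, -0.009, 0.274]
ft_force: [1.3, 0.5, 0.4]
grip_width: 0.0597
grip_force: 0.0
```

Call:
apply_moves(targets="0 0 -0.025 0 0 0; 0.005 0 -0.025 0 0 0; 0.01 0 -0.02 0 0 0; 0.005 0 -0.01 0 0 0; 0 0 -0.003 0 0 0")

```text
t: 18.4
ee_pos: [0.5096, 0.083, 0.2708]
tcp_rot: [0.033, 0.96, -0.009, 0.277]
ft_force: [0.4, -0.9, 0.1]
grip_width: 0.0595
grip_force: 0.0
```

Call:
apply_moves(targets="0 0 0 0 0 0; 0 0 0 0 0 0; 0 0 0 0 0 0; 0 0 0 0 0 0; 0 0 0 0 0 0")

```text
t: 18.82
ee_pos: [0.5101, 0.0825, 0.267]
tcp_rot: [0.033, 0.961, -0.009, 0.274]
ft_force: [0.3, -0.1, 0.1]
grip_width: 0.06
grip_force: 0.0
```

```bash
python3 case.py; python3 - <<'E'
from plan2 import *
for k in range(3):
    d=cam('wrist');W=pts(d);H=u.inv().apply((W-mid-[0,0,.03]).reshape(-1,3)).reshape(W.shape)
    A=H[sel(H,-.09,-.058,-.022,.022,.008,.05)];C=H[sel(H,-.02,.02,-.02,.02,.12,.16)]
    print('cup face x-z',len(A),np.polyfit(A[:,2],A[:,0],1).round(4),np.polyfit(A[:,1],A[:,0],1).round(4),'crown',len(C),np.polyfit(C[:,0],C[:,2],1).round(4))
cv2.imwrite('pics/w5.png',d['frame'][...,::-1]);d=cam('scene');cv2.imwrite('pics/s5.png',cv2.resize(d['frame'][130:290,130:370,::-1],None,fx=3,fy=3))
E
```

```text
top 1482 c [535.1 -86.8] size [150.1 101.4] ang 85.91 z [0.0507 0.0555 0.0598]
scene 776 c [538.4 -92.8] size [143.1 103.7] ang 84.96 z [0.0494 0.0553 0.0588]
[0.510096   0.08250689 0.2673679 ] 18.9167
cup face x-z 1206 [-0.0036 -0.0698] [-0.0042 -0.0699] crown 958 [0.0959 0.1413]
cup face x-z 1196 [-0.0056 -0.0698] [-0.0054 -0.0699] crown 950 [0.0845 0.1414]
cup face x-z 1203 [-0.0034 -0.0698] [-0.0061 -0.0699] crown 948 [0.0797 0.1414]
```

View pics/w5.png

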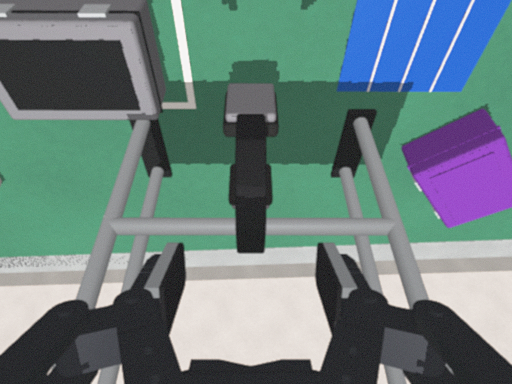

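View pics/s5.png

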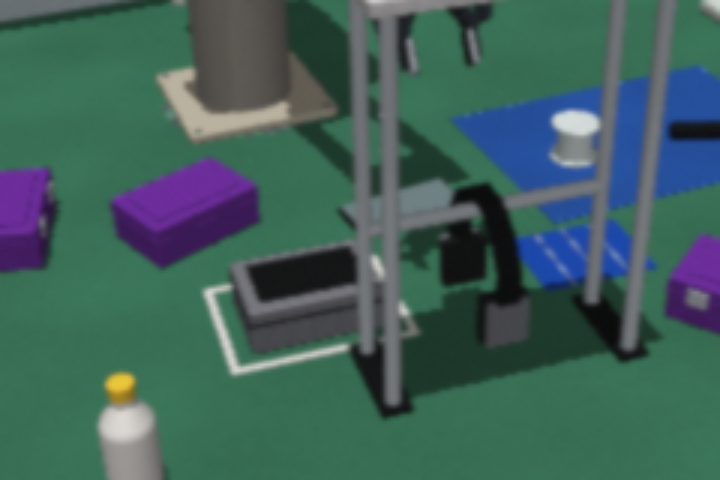

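The scene crop shows the headset over the rail at (485,200), with one cup in front (462,258) and one behind (505,320). It hangs still and level, clear of the case, which stands inside the tape, and the fingers are clear too.

```bash
python3 -c "
from workcell import ctrl
print(ctrl.sign_off())"
```

```text
the job is handed in; nothing more can be done
None
```

The job is handed in at about 19 s of the 69 s allowed: the case stands fully inside the taped outline, the headset hangs level and free at the middle of the rail with one cup in front and one behind, and no move went near the bottle, spool or phone.

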